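Proof-pull a taped-on keyhole hanger

TASK

Check that the keyhole hanger on the clamped wooden panel is stuck down properly: put the head of the proof stud into the hanger's wide mouth and slide it into the narrow slot until it stops at the end. Then pull the stud straight up with about 15 N (12 to 18 N) without a break for two seconds, never more than 25 N because that tears the tape, then ease off and leave the stud standing upright in the end of the slot. Leave the other things where they are.

Things in the scene. Friction and masses are not known exactly. Their poses are not given: they have to be found in the camera images.
- stud: proof stud, loose, about 0.09 kg, standing upright on its head: round steel head 26 mm across, 5 mm thick; steel stem 9 mm across up to 25 mm above the foot; round dark wooden grip 22 mm across from 25 to 72 mm; cap 30 mm across from 72 to 80 mm. Origin: centre of the head's underside, z up. It, the tub and the block stand in three places in any order
- panel: wooden panel 189 x 134 mm (its x, y), 12 mm thick, on adjustable rubber feet 5 to 12 mm high, held by two steel clips at its short edges; origin at the centre of its underside, z up. The hanger, a low steel box 84 x 50 mm (x, y) with its top face 13 mm above the panel, is stuck on its middle with strips of 3 mm foam tape; its slot runs along the panel's x axis
- hanger (a joint): how far the hanger has been pulled up off the panel against its springy foam tape, m: 0 at rest, rising 1 mm for each 16 N of upward pull; it springs back. The tape tears at 1.56 mm (25 N)
- mouth (a point): centre of the hanger's mouth, a 32 x 32 mm opening at the hanger's -x end, down to the panel; the point lies on the panel's top face, where the stud's head is put down; axes as the panel's. From the mouth a slot 12 mm wide with rounded entry runs to +x through the hanger's 4 mm thick top
- home (a point): where the centre of the stud's underside is when its stem is against the end of the slot, 39 mm to +x of mouth, on the panel's top face. The hollow under the hanger's top is 9 mm high, 32 mm wide, with the panel as floor: the stud's head slides in it and can rise 4 mm before it meets the underside of the top
- tub: small empty white tub, 54 mm across, 37 mm high, loose bystander; origin under its centre
- block: cork sanding block, 60 x 101 x 32 mm, loose bystander; origin under its centre
- pen: dark felt pen, 137 mm long, 13 mm thick, lying in front of the jars, loose bystander; origin under its centre
- cup: mug with a handle, 83 x 117 x 95 mm, at the back left, loose bystander; origin under its centre

How it is judged:
On the way, in this order (a step that is already met when the one before it is completed fails the run):
1. the stud is in the slot's end: within 5 mm of home sideways, its head under the hanger's top, upright, and not yet pulled (horizontal distance between stud and home below 0.005 m and z of stud in the frame of home below 0.006 m and angle between stud's own z axis and vertical below 0.15 rad and value of joint hanger below 0.0004 m), for 0.1 s.
2. the stud is pulled straight up against the hanger with 11 to 19 N for two seconds (1.8 s counted) at the slot's end (value of joint hanger between 0.0006875 and 0.0011875 m and horizontal distance between stud and home below 0.006 m and angle between stud's own z axis and vertical below 0.15 rad), for 1.8 s.
At the end, for the whole second after the job is handed in: the stud stands upright (within 0.1 rad) and still on the panel in the end of the slot, within 6 mm of home sideways and 3 mm in height, and the hanger is back at rest (horizontal distance between stud and home below 0.006 m and z of stud in the frame of home below 0.003 m and angle between stud's own z axis and vertical below 0.1 rad and value of joint hanger below 0.0004 m and linear speed of stud below 0.02 m/s); the robot touches nothing.
It fails at once if the hanger is pulled with more than about 25 N (tape stretched more than 1.56 mm) (value of joint hanger above 0.00156 m).
It fails at once if a bystander is moved by more than 20 mm (distance of any of tub, block, pen, cup from where it was at the start of the episode above 0.02 m).
It also fails if it takes over 61 s, if anything falls off the work surface, if the arm or the gripper's body presses on something with over 40 N, if the wrist force passes 120 N, or if a joint passes its speed limit or range.

ROBOT

A 6-joint arm with a two-finger parallel gripper is mounted at the origin on the work surface; the furniture and walls round the work are solid. World frame = base frame: x ahead of the robot, y to its left, z up, the work surface at z = 0. Lengths are in m, angles in rad, forces in N, time in s.
With the tool pointing down it reaches from about 0.4 to 0.825 m from the base axis. Payload 7 kg.
Tool frame: the origin (TCP) lies on the centre line of the jaws, within the pads' length; the fingertips stand 14 mm ahead of it and the grasp point (between the pads) lies 5 mm behind it; z points along the fingers, y is the direction in which the jaws open and shut (so a half turn about z gives the same grasp; the last joint's range is limited). The gripper opens to 88 mm and grips with 3 to 60 N. Pads are 19 mm wide; open, the fingers measure 130 mm over their backs; the gripper's body (78 mm by 193 mm) begins 47 mm behind the grasp point.
Start: joints at [-0.954, 0.359, 0.012, 0, -1.224, -0.288], TCP at [0.218, -0.639, 0.241] pointing down, gripper open.
Joint ranges: [-3.07, 3.07], [-1.43, 2.12], [-1.02, 1.25], [-3.03, 1.67], [-3.05, -0], [-3.03, 3.03]. Speed limits (rad/s): [2.39, 2.39, 3.01, 3.14, 3.14, 3.14].

INTERFACE

Orientations are given as a unit quaternion [x, y, z, w].
In Python, from workcell import env, snapshot gives the robot as it stands.
- The arm moves only by the tool drive_tool, never from a script. Its arguments are lists of equal length, an entry for each row: "travel": the shift along the tool's x, y, z in m, a list of three; "spin": the turn about the tool's z in degrees. In form: {"travel": [[dx, dy, dz], ...], "spin": [spin, ...]}. A call has 1 to 8 rows; each row shifts and turns the commanded pose from where the row before left it, along the tool's axes as they then stand; what a row does not reach is not made up. A row lasts 1/12 s, in which the tool goes at most 41.7 mm and 7.16 degrees, less where a joint would pass 70% of its speed; a pose out of reach is approached as far as the arm can. A call is refused whole if a number of a shift passes 0.0417 or a number of a turn 7.16, either way. A call with a gripper value outside its range is refused whole. "fingers" is the finger opening in m, from 0 to 0.0876, set as the call begins (left out, the last holds). The fingers move at their own pace and stop on an object; the grip force is fixed at half the most. Time passes only in rows, so rows that do not move let the fingers close. It gives the time, the measured TCP pose, the force and the opening at its end, in the units of the state.
- env.get_obs(): the state, without advancing time (a new reading comes with each control period).
- snapshot(name): name is "scene" or "side" or "wrist"; returns a dict with "frame" (480x640x3 uint8, red, green, blue), "intrinsics" (3x3 intrinsics, pixels), "distortion" ([k1, k2, p1, p2, k3] as OpenCV has them; the pictures are not rectified), "camera_from_world" (4x4, takes a point from world to camera coordinates); the wrist camera has in their place "hand_eye" (4x4, takes a point from camera to tool coordinates, whose origin is the TCP and whose axes are the flange's). Camera axes: x right, y down, z forward; pixel columns grow to the right and rows downward; lengths in m; the calibration is good to about 2 mm. A picture is of the moment at which its call begins: read the wrist's pose just before it. There is no depth.
- env.hand_in(): hands the job in, once; it reports no verdict.
The state is a dict: "clock": time; "joints": joint angles; "joint_vel": joint speeds; "effort": joint torques, N m; "tcp_pos": TCP position; "orientation": TCP orientation; "contact_force": force on the tool from outside, world axes, zero at the start; "ft_torque": the same for the moment, N m; "grip_width": finger opening in m.
Only numpy, scipy, OpenCV 4.12 (cv2) and the standard library are available. Lean on these libraries where they do the work, as an engineer would, in place of code of your own. Each camera call takes 0.05 s, during which the arm holds its last target. There are 200 camera calls.

## Working session

There is one attempt and no reset: what is moved stays moved. The work goes in short steps, Python scripts to look and compute and a tool call to move; the robot and the scene stay as the last step left them, time stands still between calls to the robot, and variables do not carry over. Pictures are saved under pics/ and viewed, about 8 in all and at most 12, crops included, and the job is handed in when it is done.

Besides the shell and the picture viewer there is one more tool, called after "Call:" as name([rows], argument=value, ...), one row to a line, values as JSON. drive_tool: Moves the arm, as the interface text tells. Its arguments: {"type":"object","properties":{"travel":{"type":"array"},"spin":{"type":"array"},"fingers":{"type":"number"}},"required":["travel","spin"]}

```bash
mkdir -p pics; cat > h.py <<'E'
import numpy as np, cv2
from workcell import env, snapshot
from scipy.spatial.transform import Rotation as R
def save(n,f): cv2.imwrite('pics/'+n+'.png',cv2.cvtColor(f,cv2.COLOR_RGB2BGR))
def cam(s,obs=None):
    K=np.array(s['intrinsics']);d=np.array(s['distortion'],float)
    if 'camera_from_world' in s: T=np.array(s['camera_from_world'])
    else:
        W=np.eye(4);W[:3,:3]=R.from_quat(obs['orientation']).as_matrix();W[:3,3]=obs['tcp_pos']
        T=np.linalg.inv(W@np.array(s['hand_eye']))
    return K,d,T
def ray(c,uv,z):
    K,d,T=c; p=cv2.undistortPoints(np.array(uv,float).reshape(-1,1,2),K,d).reshape(-1,2)
    D=np.c_[p,np.ones(len(p))]@T[:3,:3]; o=-T[:3,:3].T@T[:3,3]
    return o+D*((z-o[2])/D[:,2])[:,None]
def proj(c,X):
    K,d,T=c; return cv2.projectPoints(np.array(X,float).reshape(-1,1,3),cv2.Rodrigues(T[:3,:3])[0],T[:3,3],K,d)[0].reshape(-1,2)
E
python3 - <<'E'
from h import *
import pickle
o=env.get_obs();print(o)
S={}
for n in('scene','side','wrist'):
    s=snapshot(n);save(n,s['frame']);S[n]=cam(s,o)
    c=S[n];print(n,-c[2][:3,:3].T@c[2][:3,3])
pickle.dump(S,open('c0.pkl','wb'))
E
```

```text
{'clock': 0.0, 'joints': array([-9.53886175e-01,  3.59366323e-01,  1.10830154e-02, -3.68209068e-04,
       -1.22408386e+00, -2.88091089e-01]), 'joint_vel': array([-0.00186055, -0.00042753, -0.00257023, -0.00040718,  0.00021492,
        0.00142064]), 'effort': array([ 9.13797812e-04, -5.82720208e+01,  2.93062913e+01,  6.99699104e+00,
        6.91094989e-03, -1.58930366e-04]), 'tcp_pos': array([ 0.21780834, -0.63841378,  0.23964322]), 'orientation': array([-1.63607949e-01,  9.86525110e-01,  7.82052808e-04, -1.87718300e-04]), 'contact_force': array([-0.38522972, -0.05482434,  1.36050437]), 'ft_torque': array([-0.05186217,  0.00482066,  0.0471093 ]), 'grip_width': 0.0876425916940955}
scene [-0.39184436  1.00504273  0.75247686]
side [ 0.47228663 -1.02514859  0.86311813]
wrist [ 0.14594657 -0.66329811  0.38470797]
```

View pics/scene.png

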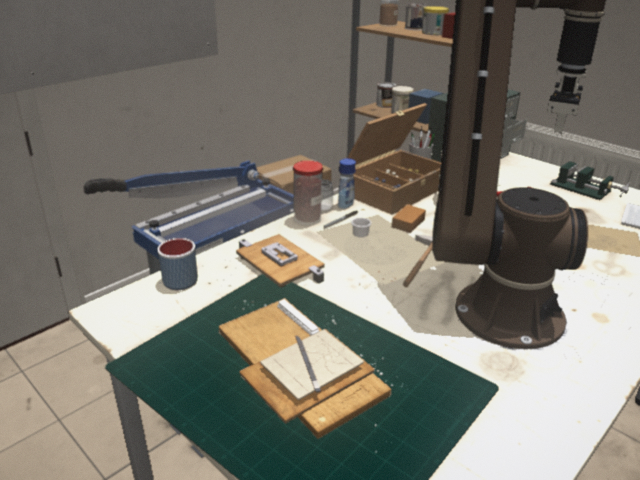

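View pics/side.png

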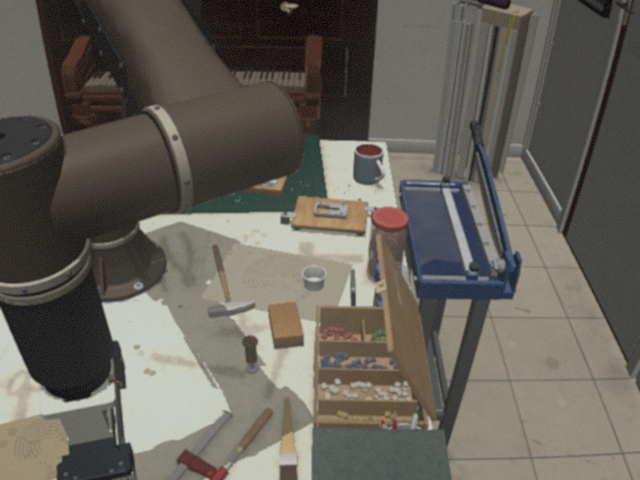

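The scene view shows the panel at about (280,258), tub at (361,227) and block at (408,217), with the stud hidden behind the arm. The side view shows the stud at (251,355), block at (286,325), tub at (313,277), pen at (352,287) and panel at (331,215).

```bash
python3 - <<'E'
from h import *
a=cv2.imread('pics/side.png');b=cv2.imread('pics/scene.png')
A=cv2.resize(a[190:245,275:385],(440*1,220),interpolation=cv2.INTER_CUBIC)
A=cv2.resize(a[190:245,275:385],None,fx=5,fy=5,interpolation=cv2.INTER_CUBIC)
B=cv2.resize(b[230:290,230:330],None,fx=5,fy=5,interpolation=cv2.INTER_CUBIC)
C=cv2.resize(a[325:385,225:275],None,fx=4,fy=4,interpolation=cv2.INTER_CUBIC)
I=np.zeros((590,760,3),np.uint8);I[:275,:550]=A;I[285:585,:500]=B;I[:240,555:755]=C
cv2.imwrite('pics/crops.png',I)
E
```

```text
(no output)
```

View pics/crops.png

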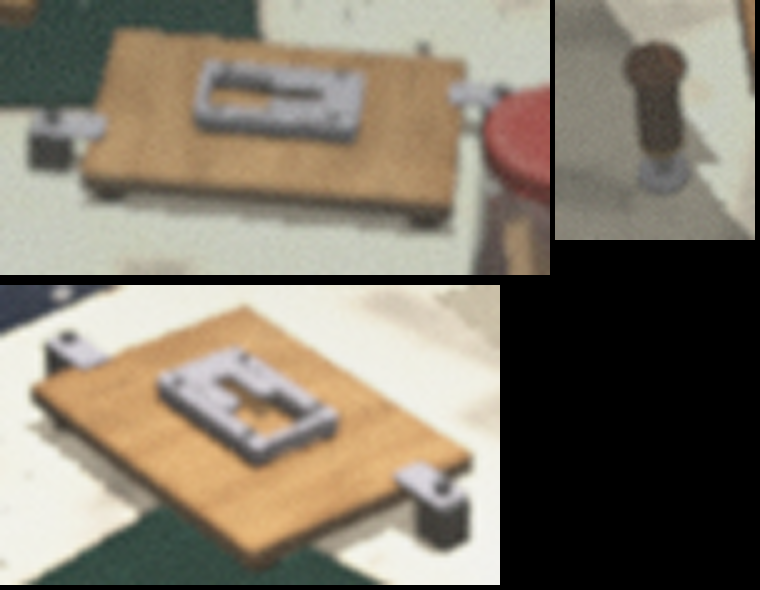

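The crops give the panel's top corners in both views. The hanger mouth is at the end nearer the robot, and the stud stands with its cap at (250,341) and its foot at (252,369).

```bash
python3 - <<'E'
from h import *
import pickle
from scipy.optimize import least_squares
S=pickle.load(open('c0.pkl','rb'))
ps=np.array([(298.6,196),(368,202.4),(365.4,230.6),(292,225.6)])
pc=np.array([(324,264.6),(279,234.4),(237.6,250.6),(281,283.6)])
P=ray(S['side'],ps,.02);Q=ray(S['scene'],pc,.02);print(P,'\n',Q)
# loc: order for side: back-left(farther +y, -x), back-right(+x,+y), front right, front left
loc=np.array([(-1,1),(1,1),(1,-1),(-1,-1)])*[.0945,.067]
def X(p): 
    c,s=np.cos(p[2]),np.sin(p[2]); xy=loc@np.array([[c,s],[-s,c]])+p[:2]
    return np.c_[xy,np.full(4,p[3])]
def scn(p,k): return (proj(S['scene'],X(p))[np.roll(range(4),k)]-pc).ravel()
for k in range(4):
    f=lambda p:np.r_[(proj(S['side'],X(p))-ps).ravel(),scn(p,k)]
    r=least_squares(f,[*P[:,:2].mean(0),0,.02]);print(k,r.x,r.cost,f(r.x).round(1))
print('stud',ray(S['side'],[(250,340.7)],.08),ray(S['side'],[(252,369.5)],.004))
print('block/tub/pen',ray(S['side'],[(286,325),(313,277),(352,287)],.02))
E
```

```text
[[0.41973666 0.3028771  0.02      ]
 [0.6063252  0.28030455 0.02      ]
 [0.59260668 0.1505492  0.02      ]
 [0.40887093 0.16379489 0.02      ]] 
 [[0.40229347 0.16283373 0.02      ]
 [0.58850951 0.14100297 0.02      ]
 [0.59894569 0.27116987 0.02      ]
 [0.41456004 0.29158719 0.02      ]]
0 [0.50642847 0.21206334 0.24786338 0.0205122 ] 4005.8195791669705 [ -8.9   9.6  -9.5  -4.4   8.3  -4.5   8.3   9.4 -26.2  15.2 -46.3  22.9
  26.5 -16.1  45.5 -29.5]
1 [ 0.50689144  0.21319075 -0.10881507  0.02305244] 2439.090965457625 [ -0.    1.6   1.    1.3   0.8   2.4  -1.4   0.6   0.7  -2.5   0.8  46.8
  -1.8  -2.6  -2.  -51.5]
2 [ 0.50865797  0.21379579 -0.72753582  0.02355104] 4678.786785126524 [ 23.4  -5.2   8.6  15.9 -22.7  10.2  -4.7 -15.3 -19.9 -29.4  28.7  40.6
  12.4  25.8 -28.2 -47.3]
3 [ 0.50991524  0.21285155 -0.61940659  0.01961826] 7368.494986074061 [ 19.4  -3.2   8.9  14.6 -17.4  11.   -4.8 -11.1 -75.  -25.7  20.9   0.7
  74.   23.5 -26.5  -4.7]
stud [[ 0.35417263 -0.28915301  0.08      ]] [[ 0.35424968 -0.29312717  0.004     ]]
block/tub/pen [[ 0.4138528  -0.18611226  0.02      ]
 [ 0.46569317 -0.03295386  0.02      ]
 [ 0.55216693 -0.06357932  0.02      ]]
```

Call:
drive_tool([
  [-0.0241,0.0285,0],
  [-0.0241,0.0285,0],
  [-0.0241,0.0285,0],
  [-0.0241,0.0285,0],
  [-0.0241,0.0285,0],
  [-0.0241,0.0285,0],
  [-0.0241,0.0285,0],
  [-0.0241,0.0285,0],
], spin=[0,0,0,0,0,0,0,0])

```text
clock: 0.82
tcp_pos: [0.3269, -0.3591, 0.2405]
orientation: [-0.164, 0.987, 0.0, 0.0]
contact_force: [1.3, -0.8, -0.1]
grip_width: 0.0876
```

Call:
drive_tool([
  [-0.0241,0.0285,0],
  [-0.0241,0.0285,0],
  [0,0,0],
  [0,0,0],
  [0,0,0],
  [0,0,0],
  [0,0,0],
  [0,0,0],
], spin=[0,0,-7,-7,-7,-7,-7,-7])

```text
clock: 1.48
tcp_pos: [0.3539, -0.2911, 0.2405]
orientation: [-0.509, 0.861, 0.0, -0.0]
contact_force: [-0.3, -0.9, -0.1]
grip_width: 0.0879
```

Call:
drive_tool([
  [0,0,0],
  [0,0,0],
  [0,0,0],
  [0,0,0],
  [0,0,0],
  [0,0,0],
], spin=[-7,-7,-7,-2,0,0])

```text
clock: 1.98
tcp_pos: [0.3539, -0.2912, 0.2405]
orientation: [-0.667, 0.745, 0.0, -0.0]
contact_force: [0.0, -1.1, -0.1]
grip_width: 0.0877
```

```bash
python3 - <<'E'
from h import *
import pickle
o=env.get_obs();s=snapshot('wrist');save('w1',s['frame']);c=cam(s,o);pickle.dump(c,open('c1.pkl','wb'))
M=R.from_quat(o['orientation']).as_matrix();print(o['clock'],o['tcp_pos'],o['joints'],o['contact_force'],'\n',M.round(3))
print(proj(c,[[.354,-.291,.08],[.354,-.291,0]]))
E
```

```text
1.9833 [ 0.35387307 -0.29121127  0.24046712] [-2.56833626e-01 -6.43289631e-03 -4.42615574e-01 -9.48659794e-05
 -1.13482487e+00  1.47540422e-01] [ 0.02206524 -1.13139135 -0.09805834] 
 [[-0.109 -0.994 -0.   ]
 [-0.994  0.109  0.   ]
 [-0.     0.    -1.   ]]
[[325.48793927 222.67055144]
 [325.32687279 205.95500565]]
```

View pics/w1.png

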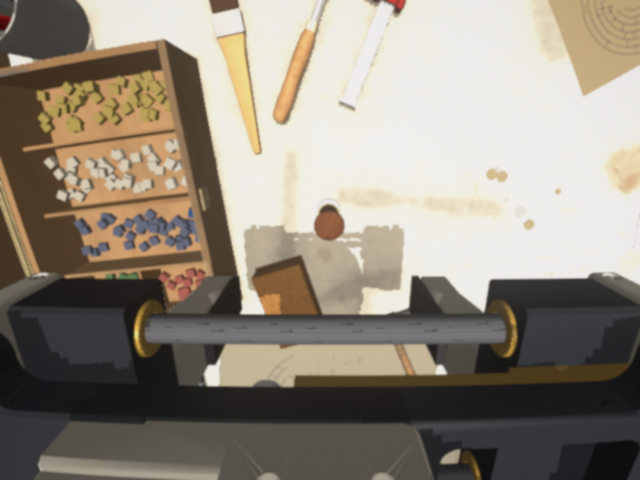

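The wrist view shows the stud's cap at (329,222), about 4 px from where my estimate predicted. The block is at (285,295), clear of the jaws.

```bash
python3 - <<'E'
from h import *
import pickle
c=pickle.load(open('c1.pkl','rb'));f=cv2.imread('pics/w1.png')
h=cv2.cvtColor(f,cv2.COLOR_BGR2HSV)[195:245,300:360]
b,g,r=[f[195:245,300:360,i].astype(int) for i in range(3)]
m=(r-b>35)&(r<150); ys,xs=np.nonzero(m);print(m.sum(),xs.min()+300,xs.max()+300,ys.min()+195,ys.max()+195,xs.mean()+300,ys.mean()+195)
print(ray(c,[(329,222.5),((xs.min()+xs.max()+1)/2+300,(ys.min()+ys.max()+1)/2+195)],.08),ray(c,[(329,206)],0))
E
```

```text
635 315 343 205 240 328.6267716535433 224.68503937007875
[[ 0.35070311 -0.2908019   0.08      ]
 [ 0.35028753 -0.29026899  0.08      ]] [[ 0.34973879 -0.29047593  0.        ]]
```

Call:
drive_tool([
  [0,0.003,0.03],
  [0,0,0.03],
  [0,0,0.03],
  [0,0,0.03],
  [0,0,0.03],
  [0,0,0.03],
  [0,0,0.0145],
  [0,0,0],
], spin=[0,0,0,0,0,0,0,0])

```text
clock: 2.7
tcp_pos: [0.3487, -0.2902, 0.043]
orientation: [-0.667, 0.745, 0.003, -0.002]
contact_force: [0.3, -0.4, 0.1]
grip_width: 0.088
```

Call:
drive_tool([
  [0,0,0],
  [0,0,0],
  [0,0,0],
  [0,0,0],
  [0,0,0],
  [0,0,0],
  [0,0,0],
  [0,0,0],
], spin=[0,0,0,0,0,0,0,0], fingers=0.0)

```text
clock: 3.37
tcp_pos: [0.3511, -0.291, 0.0463]
orientation: [-0.668, 0.744, -0.0, 0.0]
contact_force: [0.2, -0.4, 0.8]
grip_width: 0.0397
```

Call:
drive_tool([
  [0,0,0],
  [0,0,0],
  [0,0,0],
  [0,0,0],
  [0,0,0],
  [0,0,0],
  [0,0,0],
  [0,0,0],
], spin=[0,0,0,0,0,0,0,0])

```text
clock: 4.03
tcp_pos: [0.351, -0.291, 0.0461]
orientation: [-0.668, 0.744, 0.0, -0.0]
contact_force: [-0.7, -0.1, 1.8]
grip_width: 0.0287
```

Call:
drive_tool([
  [0,0,-0.005],
  [0,0,-0.02],
  [0,0,-0.04],
  [0,0,-0.04],
  [0,0,-0.04],
  [0,0,0],
], spin=[0,0,0,0,0,0])

```text
clock: 4.53
tcp_pos: [0.3546, -0.2928, 0.1991]
orientation: [-0.669, 0.744, -0.006, 0.002]
contact_force: [1.5, -0.4, -0.2]
grip_width: 0.0283
```

```bash
python3 - <<'E'
from h import *
o=env.get_obs();s=snapshot('wrist');f=s['frame'];g=snapshot('side')['frame'];o=env.get_obs()
print(o['grip_width'],o['tcp_pos'],o['contact_force'])
c=cam(snapshot('side'))
u=proj(c,[o['tcp_pos']])[0].astype(int);print(u)
a=g[max(u[1]-60,0):u[1]+60,max(u[0]-60,0):u[0]+60]
I=np.zeros((480,800,3),np.uint8);I[:,:400]=cv2.resize(f[200:440,220:420],(400,480));I[:,400:]=cv2.resize(a,(400,480))[:, :]
save('w2',I)
E
```

```text
0.028231561817507758 [ 0.35189253 -0.29108564  0.19310226] [-0.00497446 -0.426481   -2.28277079]
[245 295]
```

View pics/w2.png

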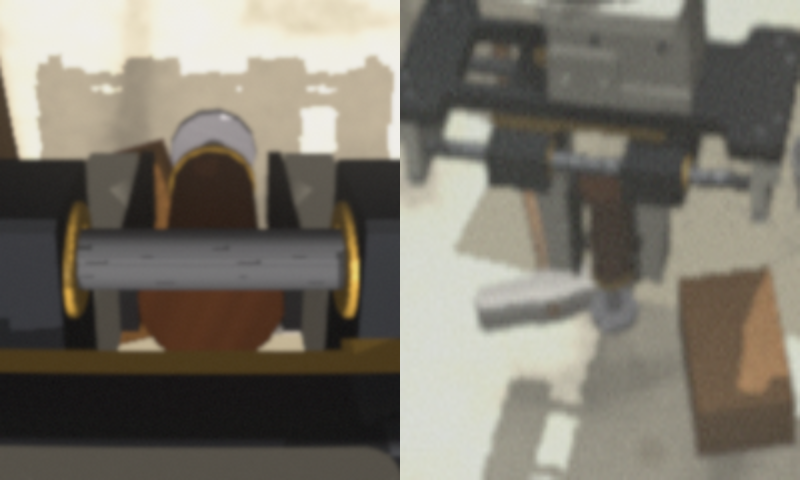

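The picture shows the stud upright, but the fingers bear on its 30 mm cap (opening 28 mm) and not on the 22 mm grip. I'll set it back down and try a lower grip.

Call:
drive_tool([
  [0,0,0.04],
  [0,0,0.04],
  [0,0,0.04],
  [0,0,0.015],
  [0,0,0.006],
  [0,0,0.003],
  [0,0,0.001],
  [0,0,0],
], spin=[0,0,0,0,0,0,0,0])

```text
clock: 5.35
tcp_pos: [0.3499, -0.2909, 0.0462]
orientation: [-0.668, 0.744, 0.001, -0.001]
contact_force: [-0.4, -0.2, -0.1]
grip_width: 0.0281
```

Call:
drive_tool([
  [0,0,0],
  [0,0,0],
  [0,0,0],
  [0,0,0.005],
  [0,0,0.005],
  [0,0,0.004],
  [0,0,0],
  [0,0,0],
], spin=[0,0,0,0,0,0,0,0], fingers=0.04)

```text
clock: 6.02
tcp_pos: [0.3507, -0.2909, 0.0316]
orientation: [-0.668, 0.744, 0.0, -0.0]
contact_force: [-0.5, 0.3, -0.0]
grip_width: 0.04
```

Call:
drive_tool([
  [0,0,0],
  [0,0,0],
  [0,0,0],
  [0,0,0],
  [0,0,0],
  [0,0,0],
  [0,0,0],
  [0,0,0],
], spin=[0,0,0,0,0,0,0,0], fingers=0.0)

```text
clock: 6.68
tcp_pos: [0.351, -0.2909, 0.0321]
orientation: [-0.668, 0.744, -0.0, 0.0]
contact_force: [-0.9, -0.5, 0.7]
grip_width: 0.0216
```

The opening now reads 21.6 mm, so the pads hold the grip itself, with the TCP 32 mm above the foot. Next I'll lift and carry it to a viewpoint behind the panel.

Call:
drive_tool([
  [0,0,-0.005],
  [0,0,-0.03],
  [0,0,-0.035],
  [0,0,-0.035],
  [0,0,-0.035],
  [0,0,-0.025],
  [0,0,0],
], spin=[0,0,0,0,0,0,0])

```text
clock: 7.27
tcp_pos: [0.3536, -0.2922, 0.203]
orientation: [-0.668, 0.744, -0.004, 0.002]
contact_force: [0.8, -0.2, -0.5]
grip_width: 0.0215
```

Call:
drive_tool([
  [-0.037,-0.0047,0],
  [-0.037,-0.0047,0],
  [-0.037,-0.0047,0],
  [-0.037,-0.0047,0],
  [-0.037,-0.0047,0],
  [-0.037,-0.0047,0],
  [-0.037,-0.0047,0],
  [-0.037,-0.0047,0],
], spin=[0,0,0,0,0,0,0,0])

```text
clock: 7.93
tcp_pos: [0.4198, 0.0011, 0.1972]
orientation: [-0.668, 0.744, 0.0, 0.0]
contact_force: [1.3, -0.4, -1.3]
grip_width: 0.022
```

Call:
drive_tool([
  [-0.037,-0.0047,0],
  [-0.037,-0.0047,0],
  [-0.037,-0.0047,0],
  [-0.037,-0.0047,0],
  [-0.037,-0.0047,0],
  [-0.037,-0.0047,0],
  [-0.037,-0.0047,0],
  [-0.037,-0.0047,0],
], spin=[0,0,0,0,0,0,0,0])

```text
clock: 8.6
tcp_pos: [0.4891, 0.2913, 0.1967]
orientation: [-0.668, 0.744, 0.0, -0.0]
contact_force: [0.6, 0.2, -0.1]
grip_width: 0.0216
```

Call:
drive_tool([
  [0,0,0],
  [0,0,0],
  [0,0,0],
  [0,0,0],
], spin=[0,0,0,0])

```text
clock: 8.93
tcp_pos: [0.4889, 0.2887, 0.1968]
orientation: [-0.668, 0.744, 0.0, -0.0]
contact_force: [0.1, 0.2, -0.8]
grip_width: 0.0214
```

```bash
python3 - <<'E'
from h import *
import pickle
o=env.get_obs();s=snapshot('wrist');save('w3',s['frame']);c=cam(s,o);pickle.dump(c,open('c3.pkl','wb'))
print(o['clock'],o['tcp_pos'],o['orientation'],o['grip_width'])
print(proj(c,[[.505,.216,.035],[.485,.218,.035]]))
E
```

```text
8.9333 [0.48890304 0.2886563  0.19681586] [-6.67914270e-01  7.44238106e-01  1.89940133e-05 -4.10802859e-04] 0.021364191293658734
[[298.65646239 145.11085615]
 [321.31225247 144.87541637]]
```

View pics/w3.png

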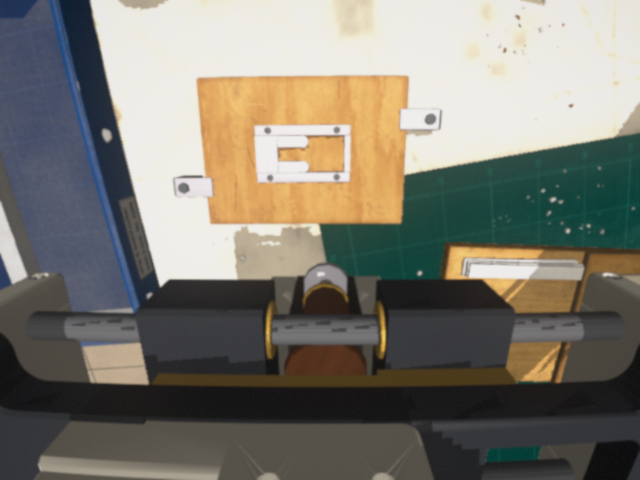

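The hanger is in clear view, spanning (255..351, 125..183). Its mouth is at about (328,154), on the right toward the robot, and the slot runs to the left. I'll enlarge it.

```bash
python3 - <<'E'
import cv2
a=cv2.imread('pics/w3.png')
cv2.imwrite('pics/w3c.png',cv2.resize(a[110:200,240:370],None,fx=6,fy=6,interpolation=cv2.INTER_CUBIC))
E
```

```text
(no output)
```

View pics/w3c.png

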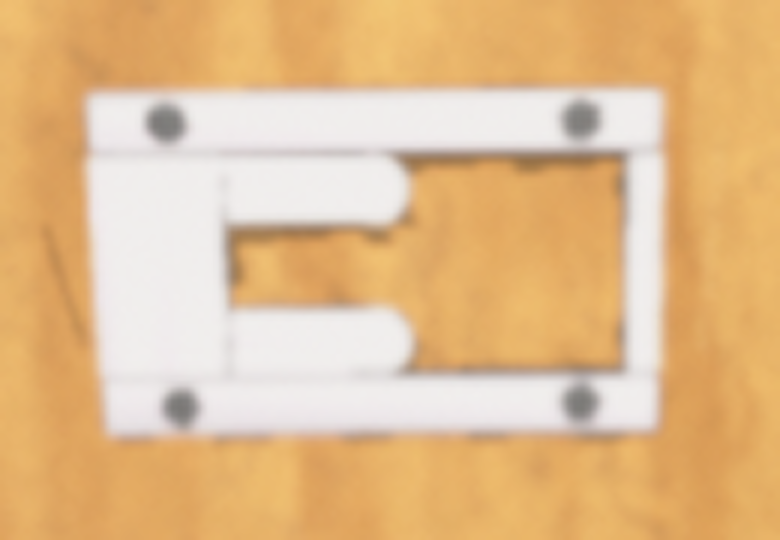

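```bash
python3 - <<'E'
from h import *
import pickle
from scipy.optimize import least_squares
c=pickle.load(open('c3.pkl','rb'))
# image: left=+x, up=-y
pan=np.array([(198,78),(409,76),(403,223),(210,223)],float)
han=np.array([(87,92),(663,90),(658,432),(106,435)])/6+[240,110]-[.4,.4]
L=np.array([(1,-1),(-1,-1),(-1,1),(1,1)])
pt=np.r_[np.c_[L*[.0945,.067],np.zeros(4)],np.c_[L*[.042,.025],np.full(4,.013)]]
def W(p,q): return R.from_euler('z',p[2]).apply(q)+[p[0],p[1],p[3]]
uv=np.r_[pan,han];w=np.r_[np.full(4,.5),np.full(4,1.5)][:,None]
f=lambda p:((proj(c,W(p,pt))-uv)*w).ravel()
r=least_squares(f,[.505,.216,-.109,.021]);print(r.x,(f(r.x).reshape(-1,2)/w).round(1))
for z in(.018,.0205,.023):
    g=least_squares(lambda q:f([*q,z]),[.505,.216,-.109]);print(z,g.x,g.cost)
print('mouth',W(r.x,[-.021,0,0]),'home',W(r.x,[.018,0,0]))
e=(np.array([(625,262),(229,268),(520,155),(520,371)])/6+[240,110]-.4)
q=ray(c,e,r.x[3]+.013);print('edges local',R.from_euler('z',-r.x[2]).apply(q-[r.x[0],r.x[1],0])*1e3)
E
```

```text
[ 0.50236736  0.22390087 -0.10520727  0.02174187] [[-1.9 -0.6]
 [-0.  -0.1]
 [-2.2 -0.3]
 [-0.3  0.4]
 [ 0.2  0.1]
 [ 0.1 -0.1]
 [ 0.   0.1]
 [ 0.2  0. ]]
0.018 [ 0.50260947  0.22398421 -0.10527949] 4.247556382382037
0.0205 [ 0.50244769  0.22392841 -0.10523142] 1.609637775585091
0.023 [ 0.502286    0.22387309 -0.10518262] 1.6238499676154217
mouth [0.48148348 0.22610615 0.02174187] home [0.52026784 0.22201063 0.02174187]
edges local [[-36.66205058  -0.35060936  34.74187354]
 [ 22.35250848   0.26275554  34.74187354]
 [-21.06486469 -15.76695494  34.74187354]
 [-20.99300696  15.6803479   34.74187354]]
```

```bash
python3 - <<'E'
from h import *
import pickle
c=pickle.load(open('c3.pkl','rb'))
t=np.array([.4889,.28866,.1968-.032])
for z in(0,.005):
    a=np.linspace(0,2*np.pi,73)[:-1];q=proj(c,t+np.c_[.013*np.cos(a),.013*np.sin(a),a*0+z]);print(z,q.min(0),q.max(0))
f=cv2.imread('pics/w3.png');print(f[258:270,324:330].mean((1,2)).round());print(f[274,296:356].mean(1).round())
o=env.get_obs();M=R.from_quat(o['orientation']).as_matrix();print(M.round(4))
print(M.T@(np.array([.4815,.2261,.1968])-o['tcp_pos']), np.degrees(np.arctan2(M[1,1],M[0,1]))-180)
E
```

```text
0 [303.47661715 255.78155855] [348.89710095 297.72569156]
0.005 [302.93990916 258.87577697] [349.51865822 301.73665301]
[ 85.  87.  90.  93.  90.  85.  94. 120. 140. 148. 150. 150.]
[166. 162. 158. 156. 155. 155. 155. 155. 148. 134. 121. 126. 138. 146.
 148. 149. 150. 149. 149. 151. 165. 194. 220. 226. 225. 224. 221. 215.
 193. 166. 152. 149. 148. 149. 149. 148. 147. 149. 148. 149. 149. 149.
 149. 148. 147. 145. 137. 124. 105.  84.  66.  57.  51.  51.  52.  50.
  49.  51.  50.  56.]
[[-1.081e-01 -9.941e-01 -2.000e-04]
 [-9.941e-01  1.081e-01 -1.000e-04]
 [ 1.000e-04  2.000e-04 -1.000e+00]]
[0.06289437 0.00074967 0.00031258] -6.206023475088131
```

The head's far edge is at row 264.5, but an upright, centred stud should put it at 256. The stud may have swung or shifted in the grip by a few millimetres, so I'll check that.

```bash
python3 - <<'E'
from h import *
import pickle
c=pickle.load(open('c3.pkl','rb'));f=cv2.imread('pics/w3.png')
x0,y0,k=270,250,5
I=cv2.resize(f[y0:y0+120,x0:x0+120],None,fx=k,fy=k,interpolation=cv2.INTER_CUBIC)
t=np.array([.4889,.28866,.1968]);a=np.linspace(0,2*np.pi,73)
M=R.from_quat([-.6679,.7442,0,0])
def ring(r,z,s,th):
    p=np.c_[r*np.cos(a),r*np.sin(a),a*0+.032-z]  # tool coords, z down; foot at +.032
    p=R.from_euler('y',th).apply(p-[0,0,-.005])+[0,0,-.005]+[s,0,0]
    return proj(c,M.apply(p)+t)
for (s,th,col) in((0,0,(0,255,0)),(-.005,0,(255,0,0)),(0,-.14,(0,0,255))):
    for r,z in((.013,0),(.013,.005),(.011,.025),(.015,.08),(.015,.072)):
        cv2.polylines(I,[((ring(r,z,s,th)-[x0,y0]+.5)*k).astype(int)],True,col,1)
cv2.imwrite('pics/w3d.png',I)
E
```

```text
(no output)
```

View pics/w3d.png

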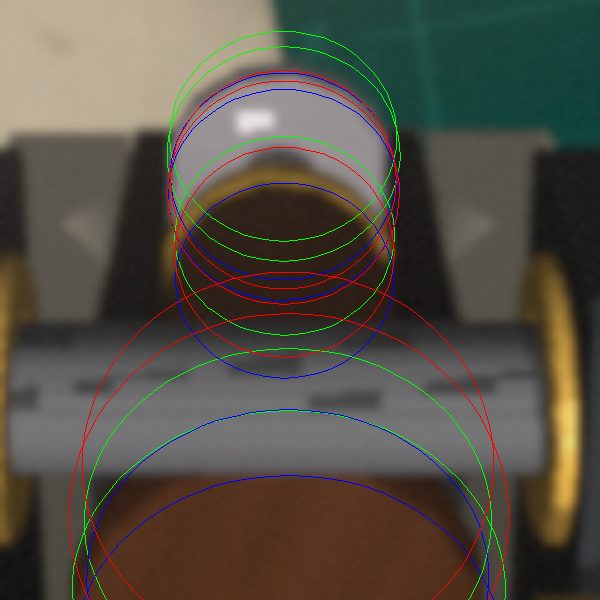

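The overlay suggests the foot sits about 5 mm to tool −x, mostly shifted with only a slight tilt. I'll allow for that, hover just above the mouth and look again.

Call:
drive_tool([
  [0.008,0.0007,0],
  [0.016,0,0],
  [0.02,0,0],
  [0.016,0,0],
  [0.008,0,0],
  [0,0,0.015],
  [0,0,0.025],
  [0,0,0.025],
], spin=[0,0,0,0,0,0,0,0])

```text
clock: 9.65
tcp_pos: [0.482, 0.2213, 0.1327]
orientation: [-0.668, 0.744, 0.0, 0.002]
contact_force: [-0.5, 1.3, -1.4]
grip_width: 0.0214
```

Call:
drive_tool([
  [0,0,0.025],
  [0,0,0.02],
  [0,0,0.01],
  [0,0,0.002],
  [0,0,0],
  [0,0,0],
  [0,0,0],
], spin=[0,0,0,0,0,0,0])

```text
clock: 10.23
tcp_pos: [0.4821, 0.2226, 0.0764]
orientation: [-0.668, 0.744, -0.0, 0.001]
contact_force: [-0.4, -0.1, -0.5]
grip_width: 0.0218
```

```bash
python3 - <<'E'
from h import *
import pickle
o=env.get_obs();s=snapshot('wrist');save('w4',s['frame']);c=cam(s,o);pickle.dump((c,o),open('c4.pkl','wb'))
print(o['clock'],o['tcp_pos'],o['orientation'],o['contact_force'])
cv2.imwrite('pics/w4c.png',cv2.resize(cv2.imread('pics/w4.png')[170:290,250:410],None,fx=5,fy=5,interpolation=cv2.INTER_CUBIC))
E
```

```text
10.2333 [0.48211363 0.22256064 0.07643043] [-6.68143862e-01  7.44031141e-01 -4.11761867e-05  1.19965563e-03] [-0.40697472 -0.08895895 -0.45302005]
```

View pics/w4c.png

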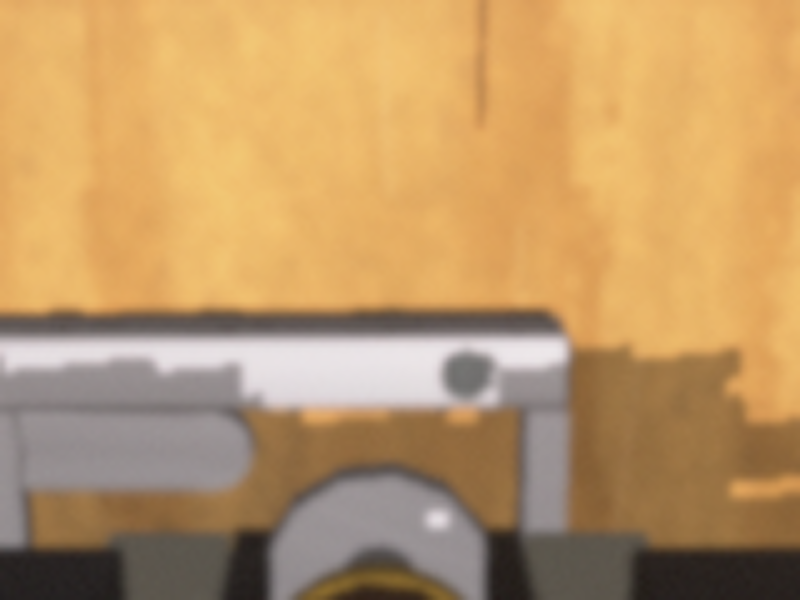

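The close view shows the mouth's right edge at u≈354.4 and its far edge at v≈251.6. The head spans u 303.6–347.6, with its far rim at v≈263.

```bash
python3 - <<'E'
from h import *
import pickle
c,o=pickle.load(open('c4.pkl','rb'));M=R.from_quat(o['orientation']);t=o['tcp_pos']
tool=lambda X:M.inv().apply(X-t)*1e3
print('far edge',tool(ray(c,[(325,251.6),(350,251.6)],.0347)),'right edge',tool(ray(c,[(354.4,260),(354.4,275)],.0347)))
print('hanger corner TL face',tool(ray(c,[(364,237)],.0347)))
a=np.linspace(0,2*np.pi,73)
for s in(0,-.002,-.004,-.006):
    q=np.concatenate([proj(c,M.apply(np.c_[.013*np.cos(a)+s,.013*np.sin(a),a*0+.032-z])+t) for z in(0,.005)])
    print(s,q.min(0),q.max(0))
E
```

```text
far edge [[12.10635787 -0.67989783 41.71073318]
 [12.10102214 14.05336925 41.68622091]] right edge [[ 6.82081354 16.78121501 41.69081631]
 [-2.81787811 17.02698033 41.70708359]]
hanger corner TL face [[21.08087878 22.015303   41.65743292]]
0 [302.94999417 255.75222455] [349.54412967 301.71755493]
-0.002 [303.02196746 259.10265598] [349.46768708 304.86629762]
-0.004 [303.09371319 262.43216447] [349.3914755  307.99434576]
-0.006 [303.16522941 265.74083896] [349.31549719 311.10181115]
```

Call:
drive_tool([
  [0.0004,0.0012,0],
  [0,0,0.005],
  [0,0,0.007],
  [0,0,0.005],
  [0,0,0.002],
  [0,0,0],
  [0,0,0],
  [0,0,0],
], spin=[0,0,0,0,0,0,0,0])

```text
clock: 10.95
tcp_pos: [0.48, 0.2217, 0.0558]
orientation: [-0.668, 0.744, -0.0, -0.0]
contact_force: [-0.2, 0.8, -1.2]
grip_width: 0.022
```

Call:
drive_tool([
  [0,0,0.0005],
  [0,0,0.0005],
  [0,0,0.0005],
  [0,0,0],
  [0,0,0],
], spin=[0,0,0,0,0])

```text
clock: 11.37
tcp_pos: [0.4802, 0.2218, 0.0553]
orientation: [-0.668, 0.744, -0.0, 0.0]
contact_force: [-3.5, -0.8, 8.5]
grip_width: 0.0215
```

Call:
drive_tool([
  [0,0,0.0005],
  [0,0,0.0005],
  [0,0,0],
  [0,0,0],
], spin=[0,0,0,0])

```text
clock: 11.7
tcp_pos: [0.4802, 0.2218, 0.0552]
orientation: [-0.668, 0.744, -0.0, 0.0]
contact_force: [-7.4, -1.1, 18.9]
grip_width: 0.0215
```

Call:
drive_tool([
  [0,0,-0.001],
  [0,0,-0.001],
  [0,0,-0.001],
  [0,0,0],
  [0,0,0],
  [0,0,0],
], spin=[0,0,0,0,0,0])

```text
clock: 12.2
tcp_pos: [0.4801, 0.2217, 0.0563]
orientation: [-0.668, 0.744, 0.0, -0.0]
contact_force: [0.4, 0.2, -1.0]
grip_width: 0.0219
```

Call:
drive_tool([
  [0,-0.003,0],
  [0,-0.005,0],
  [0,-0.005,0],
  [0,-0.005,0],
  [0,-0.003,0],
  [0,0,0],
  [0,0,0],
  [0,0,0],
], spin=[0,0,0,0,0,0,0,0])

```text
clock: 12.87
tcp_pos: [0.5008, 0.2193, 0.0564]
orientation: [-0.668, 0.744, 0.0, -0.0]
contact_force: [-0.3, -0.9, -1.2]
grip_width: 0.0219
```

Call:
drive_tool([
  [0,-0.003,0],
  [0,-0.005,0],
  [0,-0.005,0],
  [0,-0.002,0],
  [0,-0.001,0],
  [0,0,0],
  [0,0,0],
], spin=[0,0,0,0,0,0,0])

```text
clock: 13.45
tcp_pos: [0.5168, 0.2177, 0.0564]
orientation: [-0.668, 0.744, 0.0, -0.0]
contact_force: [-0.5, 0.5, -0.4]
grip_width: 0.0217
```

No contact so far, and 2–3 mm remain. I'll go on in small steps until it stops.

Call:
drive_tool([
  [0,-0.001,0],
  [0,-0.0005,0],
  [0,-0.0005,0],
  [0,0,0],
  [0,0,0],
], spin=[0,0,0,0,0])

```text
clock: 13.87
tcp_pos: [0.5189, 0.2176, 0.0566]
orientation: [-0.668, 0.744, -0.0, -0.0]
contact_force: [0.3, -0.7, -1.3]
grip_width: 0.0219
```

Call:
drive_tool([
  [0,-0.0005,0],
  [0,-0.0005,0],
  [0,0,0],
  [0,0,0],
], spin=[0,0,0,0])

```text
clock: 14.2
tcp_pos: [0.5198, 0.2175, 0.0565]
orientation: [-0.668, 0.744, 0.0, -0.0]
contact_force: [-0.4, 0.5, -1.4]
grip_width: 0.0214
```

Call:
drive_tool([
  [0,-0.0005,0],
  [0,-0.0005,0],
  [0,0,0],
  [0,0,0],
], spin=[0,0,0,0])

```text
clock: 14.53
tcp_pos: [0.5201, 0.2173, 0.0564]
orientation: [-0.668, 0.744, 0.0, -0.001]
contact_force: [-5.2, 1.7, 0.7]
grip_width: 0.0215
```

Call:
drive_tool([
  [0,-0.0005,0],
  [0,-0.0005,0],
  [0,0,0],
  [0,0,0],
], spin=[0,0,0,0])

```text
clock: 14.87
tcp_pos: [0.5204, 0.2172, 0.0563]
orientation: [-0.668, 0.744, 0.001, -0.001]
contact_force: [-8.2, 3.7, 3.5]
grip_width: 0.0215
```

The stud has reached the end of the slot. I'll take off the sideways force and start rising.

Call:
drive_tool([
  [0,0.0007,0],
  [0,0.0008,0],
  [0,0,0],
  [0,0,0],
  [0,0,0],
], spin=[0,0,0,0,0])

```text
clock: 15.28
tcp_pos: [0.52, 0.2173, 0.0564]
orientation: [-0.668, 0.744, 0.0, -0.0]
contact_force: [-3.8, 0.8, -0.4]
grip_width: 0.0218
```

Call:
drive_tool([
  [0,0,-0.0005],
  [0,0,-0.0005],
  [0,0,-0.0005],
  [0,0,-0.0005],
  [0,0,0],
  [0,0,0],
], spin=[0,0,0,0,0,0])

```text
clock: 15.78
tcp_pos: [0.52, 0.2172, 0.0584]
orientation: [-0.668, 0.744, 0.0, -0.0]
contact_force: [-4.3, 1.2, -3.5]
grip_width: 0.0218
```

Call:
drive_tool([
  [0,0.0005,0],
  [0,0,-0.0003],
  [0,0,-0.0002],
  [0,0,0],
  [0,0,0],
  [0,0,0],
], spin=[0,0,0,0,0,0])

```text
clock: 16.28
tcp_pos: [0.52, 0.2174, 0.0592]
orientation: [-0.668, 0.744, -0.0, 0.0]
contact_force: [-3.2, -0.3, -2.8]
grip_width: 0.0219
```

Call:
drive_tool([
  [0,0,-0.0003],
  [0,0,-0.0002],
  [0,0,0],
  [0,0,0],
  [0,0,0],
], spin=[0,0,0,0,0])

```text
clock: 16.7
tcp_pos: [0.5199, 0.2174, 0.0596]
orientation: [-0.668, 0.744, -0.0, 0.0]
contact_force: [-2.7, 0.6, -3.3]
grip_width: 0.0216
```

Call:
drive_tool([
  [0,0,-0.0003],
  [0,0,-0.0002],
  [0,0,0],
  [0,0,0],
], spin=[0,0,0,0])

```text
clock: 17.03
tcp_pos: [0.5199, 0.2174, 0.0598]
orientation: [-0.668, 0.744, 0.0, -0.0]
contact_force: [-0.1, -0.5, -7.2]
grip_width: 0.0216
```

Call:
drive_tool([
  [0,0,-0.0003],
  [0,0,-0.0002],
  [0,0,0],
  [0,0,0],
], spin=[0,0,0,0])

```text
clock: 17.37
tcp_pos: [0.5198, 0.2174, 0.0602]
orientation: [-0.668, 0.744, 0.0, -0.0]
contact_force: [0.2, 0.9, -12.4]
grip_width: 0.0219
```

Call:
drive_tool([
  [0,0,-0.0002],
  [0,0,-0.0002],
  [0,0,0],
  [0,0,0],
], spin=[0,0,0,0])

```text
clock: 17.7
tcp_pos: [0.5198, 0.2174, 0.0606]
orientation: [-0.668, 0.744, 0.0, -0.0]
contact_force: [2.5, 1.6, -17.6]
grip_width: 0.0215
```

Call:
drive_tool([
  [0,0,0.0001],
  [0,0,0],
  [0,0,0],
  [0,0,0],
  [0,0,0],
  [0,0,0],
], spin=[0,0,0,0,0,0])

```text
clock: 18.2
tcp_pos: [0.5197, 0.2174, 0.0607]
orientation: [-0.668, 0.744, 0.0, -0.0]
contact_force: [2.4, 0.8, -19.4]
grip_width: 0.0218
```

Call:
drive_tool([
  [0,0,0],
  [0,0,0],
  [0,0,0],
  [0,0,0],
  [0,0,0],
  [0,0,0],
], spin=[0,0,0,0,0,0])

```text
clock: 18.7
tcp_pos: [0.5198, 0.2174, 0.0608]
orientation: [-0.668, 0.744, 0.0, -0.0]
contact_force: [2.4, 1.6, -19.1]
grip_width: 0.0216
```

Call:
drive_tool([
  [0,0,0.0002],
  [0,0,0],
  [0,0,0],
  [0,0,0],
  [0,0,0],
  [0,0,0],
], spin=[0,0,0,0,0,0])

```text
clock: 19.2
tcp_pos: [0.5198, 0.2174, 0.0607]
orientation: [-0.668, 0.744, 0.0, -0.0]
contact_force: [1.3, 0.1, -17.5]
grip_width: 0.0214
```

```bash
python3 - <<'E'
from h import *
o=env.get_obs();print(o['contact_force'],o['tcp_pos'])
E
```

```text
[  1.33271517   0.06927598 -17.50828655] [0.51978433 0.21740479 0.0606657 ]
```

Net pull is about 16.5 N. I'll trim it slightly and hold.

Call:
drive_tool([
  [0,0,0.0001],
  [0,0,0],
  [0,0,0],
  [0,0,0],
  [0,0,0],
  [0,0,0],
  [0,0,0],
  [0,0,0],
], spin=[0,0,0,0,0,0,0,0])

```text
clock: 19.87
tcp_pos: [0.5198, 0.2174, 0.0606]
orientation: [-0.668, 0.744, 0.0, -0.0]
contact_force: [1.1, 1.0, -16.7]
grip_width: 0.0217
```

Call:
drive_tool([
  [0,0,0],
  [0,0,0],
  [0,0,0],
  [0,0,0],
  [0,0,0],
  [0,0,0],
  [0,0,0],
  [0,0,0],
], spin=[0,0,0,0,0,0,0,0])

```text
clock: 20.53
tcp_pos: [0.5198, 0.2174, 0.0605]
orientation: [-0.668, 0.744, 0.0, -0.0]
contact_force: [-0.6, 0.1, -16.4]
grip_width: 0.0216
```

Call:
drive_tool([
  [0,0,0],
  [0,0,0],
  [0,0,0],
  [0,0,0],
  [0,0,0],
  [0,0,0],
  [0,0,0],
  [0,0,0],
], spin=[0,0,0,0,0,0,0,0])

```text
clock: 21.2
tcp_pos: [0.5198, 0.2174, 0.0605]
orientation: [-0.668, 0.744, 0.0, -0.0]
contact_force: [0.6, 0.3, -16.4]
grip_width: 0.0218
```

Call:
drive_tool([
  [0,0,0],
  [0,0,0],
  [0,0,0],
  [0,0,0],
  [0,0,0],
  [0,0,0],
  [0,0,0],
  [0,0,0],
], spin=[0,0,0,0,0,0,0,0])

```text
clock: 21.87
tcp_pos: [0.5198, 0.2174, 0.0605]
orientation: [-0.668, 0.744, 0.0, -0.0]
contact_force: [-0.6, 0.1, -16.7]
grip_width: 0.0215
```

The pull held at about 15.5 N net, steady, for over 2.5 s. Now I'll ease off down to the panel.

Call:
drive_tool([
  [0,0,0.0004],
  [0,0,0.0005],
  [0,0,0.0005],
  [0,0,0.0006],
  [0,0,0.0007],
  [0,0,0.0007],
  [0,0,0],
  [0,0,0],
], spin=[0,0,0,0,0,0,0,0])

```text
clock: 22.53
tcp_pos: [0.5202, 0.2179, 0.0585]
orientation: [-0.668, 0.744, -0.0, 0.001]
contact_force: [-5.5, -0.8, 0.5]
grip_width: 0.0217
```

Call:
drive_tool([
  [0,0,0.0004],
  [0,0,0.0004],
  [0,0,0],
  [0,0,0],
  [0,0,0],
], spin=[0,0,0,0,0])

```text
clock: 22.95
tcp_pos: [0.5203, 0.218, 0.0579]
orientation: [-0.668, 0.744, -0.0, 0.001]
contact_force: [-7.0, -0.2, 1.8]
grip_width: 0.0213
```

Call:
drive_tool([
  [0,0.0005,0],
  [0,0.0005,0],
  [0,0,0],
  [0,0,0],
  [0,0,0],
], spin=[0,0,0,0,0])

```text
clock: 23.37
tcp_pos: [0.5199, 0.2183, 0.0572]
orientation: [-0.668, 0.744, -0.0, 0.001]
contact_force: [-2.2, 0.8, 0.5]
grip_width: 0.0215
```

Call:
drive_tool([
  [0,0,0.0003],
  [0,0,0.0003],
  [0,0,0],
  [0,0,0],
  [0,0,0],
], spin=[0,0,0,0,0])

```text
clock: 23.78
tcp_pos: [0.5191, 0.2177, 0.0558]
orientation: [-0.668, 0.744, -0.0, 0.0]
contact_force: [0.6, 0.6, -0.4]
grip_width: 0.0217
```

Call:
drive_tool([
  [0,0,0.0003],
  [0,0,0.0003],
  [0,0,0],
  [0,0,0],
  [0,0,0],
], spin=[0,0,0,0,0])

```text
clock: 24.2
tcp_pos: [0.519, 0.2177, 0.0554]
orientation: [-0.668, 0.744, -0.0, 0.0]
contact_force: [-1.6, -0.7, 1.8]
grip_width: 0.0219
```

Call:
drive_tool([
  [0,0,0.0002],
  [0,0,0.0002],
  [0,0,0],
  [0,0,0],
], spin=[0,0,0,0])

```text
clock: 24.53
tcp_pos: [0.519, 0.2177, 0.0553]
orientation: [-0.668, 0.744, -0.0, 0.0]
contact_force: [-2.1, -0.6, 6.7]
grip_width: 0.0214
```

Call:
drive_tool([
  [0,0,-0.0003],
  [0,0,0],
  [0,0,0],
  [0,0,0],
  [0,0,0],
  [0,0,0],
  [0,0,0],
  [0,0,0],
], spin=[0,0,0,0,0,0,0,0], fingers=0.06)

```text
clock: 25.2
tcp_pos: [0.5188, 0.2175, 0.055]
orientation: [-0.668, 0.744, 0.0, -0.0]
contact_force: [0.5, -0.2, -0.1]
grip_width: 0.0594
```

Call:
drive_tool([
  [0,0,-0.01],
  [0,0,-0.02],
  [0,0,-0.03],
  [0,0,-0.04],
  [0,0,-0.04],
  [-0.02,0,0],
  [-0.03,0,0],
  [0,0,0],
], spin=[0,0,0,0,0,0,0,0])

```text
clock: 25.87
tcp_pos: [0.5254, 0.2709, 0.197]
orientation: [-0.669, 0.744, 0.0, 0.002]
contact_force: [0.1, 0.1, -0.6]
grip_width: 0.0598
```

Call:
drive_tool([
  [-0.02,0,0],
  [0,0,0],
  [0,0,0],
  [0,0,0],
], spin=[0,0,0,0])

```text
clock: 26.2
tcp_pos: [0.5262, 0.2871, 0.195]
orientation: [-0.668, 0.744, -0.0, -0.0]
contact_force: [-0.0, 0.5, -0.9]
grip_width: 0.06
```

```bash
python3 - <<'E'
from h import *
import pickle
o=env.get_obs();s=snapshot('wrist');save('w5',s['frame']);c=cam(s,o);pickle.dump((c,o),open('c5.pkl','wb'))
print(o['clock'],o['tcp_pos'],o['contact_force'],o['grip_width'])
u=proj(c,[[.5203,.222,.1]])[0].astype(int);print(u)
x,y=max(u[0]-80,0),max(u[1]-60,0);print(x,y)
cv2.imwrite('pics/w5c.png',cv2.resize(cv2.imread('pics/w5.png')[y:y+120,x:x+160],None,fx=5,fy=5,interpolation=cv2.INTER_CUBIC))
E
```

```text
26.2 [0.5261734  0.28712119 0.19498777] [-0.04518328  0.47325022 -0.8540207 ] 0.06004438761340615
[324 154]
244 94
```

View pics/w5c.png

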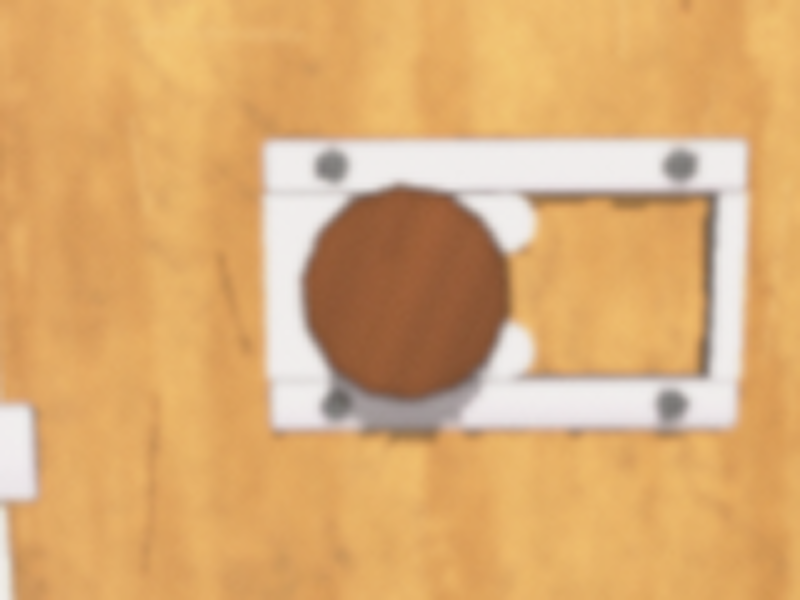

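The stud stands upright at the end of the slot. Its cap centre is at about (325,152), where a stud at home should show at (324,154), and the gripper is well clear. Handing in.

```bash
python3 -c "
from h import *
c,o=__import__('pickle').load(open('c5.pkl','rb'));print(ray(c,[(325.2,152.2)],.102))
print(env.hand_in())"
```

```text
[[0.51943675 0.22040667 0.102     ]]
the job is handed in; nothing more can be done
None
```

The proof pull is done and the job is handed in at about 26 s. The stud stands upright in the end of the slot and the hanger held.

- **Seating:** I put the stud's head into the mouth and slid it along the slot until it stopped, with a clear sideways reaction force at the slot's end.
- **Pull:** I held the upward pull at about 15.5 N net for over 2.5 s. The sensor read 16.4–17.5 N, including about 1 N of stud weight and offset. While settling just before that it briefly read up to 19.4 N, about 18.4 N net, slightly above the 12–18 N asked for but well under 25 N.
- **Release:** I lowered the stud to the panel, opened the gripper and moved it clear.

**Last checks:** The final wrist picture shows the stud upright, with the cap centre at (0.519, 0.220). My estimate of home is (0.520, 0.222), so it is within about 2 mm. The force reading was back near zero. I did not look at the bystanders again, but I saw no sign of touching any of them.

**What disagreed:**
- My first grip closed on the cap, so I set the stud down and gripped it lower.
- The stud then sat about 4 mm off-centre in the jaws, which I corrected for.
- The panel's top face turned out about 1.6 mm higher than the camera estimate.
- While easing off, the stem rubbed on the slot's end until I backed off 1 mm.

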